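Wind down the glue press with its loose crank

TASK

A glued beech blank waits between its steel plates in the screw press. Fit the loose crank on the press screw - the hex sits down inside the guard collar, so feel for it until the crank drops fully home - and wind it clockwise until the platen is firm on the plates. Then take the crank off and stand it back on its rubber mat, on its hub as it was, without shifting the work or knocking over anything on the bench.

Things in the scene. Friction and masses are not known exactly. Their poses are not given: they have to be found in the camera images.
- press: Green cast bench screw press, fixed. Bed 200 (x) x 270 (y) mm, top 35 mm above the bench; two 22 mm columns at y = +-108 mm; crosshead 62 (x) x 262 (y) mm, its top 185 mm above the bench. The vertical screw ends in a hex head within a round guard collar in the middle of the crosshead. Origin: on the bench, on the screw's axis; z up.
- press_collar (a point): Centre of the collar's mouth, on the screw's axis, 213 mm above the bench. Collar: inner diameter 62 mm, outer 72 mm flaring to 78 mm at the rim, 28 mm high. The hex in it is 34 mm across flats, with a chamfered top 6 mm below the rim; its angle is not known.
- press_seat (a point): Point on the screw's axis on the shoulder at the foot of the hex, 188 mm above the bench: the centre of the crank's underside comes here when fully home. Clockwise from above, the screw lowers the platen 16 mm a turn; it stays where it is left and does not rise or fall itself. Running free: 5 to 7 N at the crank's knob; firm: 10 N more, within about 15 degrees.
- platen: Green moving plate of the press, 150 (x) x 180 (y) x 18 mm, hanging on the screw over the pack, guided by the columns. Origin: centre of its underside. It moves straight down as the screw is wound clockwise; at the start it is 9 to 23 mm (0.55 to 1.45 turns) above the pack.
- pack: The work: a laminated beech blank between two 10 mm steel plates, 130 (x) x 165 (y) x 44 mm high, 3.2 kg, lying loose on the press bed under the platen. Origin: centre of its underside. It is to stay where it lies.
- crank: Loose crank, 0.5 to 0.7 kg, standing on its hub: steel, 54 mm diameter, 40 mm high, hex socket in its underside. A level aluminium arm 24 mm wide, 12 mm thick (40 to 52 mm above the underside) runs along +x to the knob, 100 mm from the hub's axis. It can be gripped across the arm about 50 mm from the axis. Origin: centre of the hub's underside, on the socket's axis; z up.
- crank_socket (a point): Centre of the socket's mouth (the crank's origin). Socket 35.8 mm across flats, 26 mm deep, with a bevelled mouth; its corners point along the crank's x and every 60 degrees. It drops about 12 mm from resting on the hex to fully home, and goes on only within about 6 degrees either side of six angles, 60 degrees apart. Oiled steel; much over 20 N at the knob can slip it past the hex.
- crank_knob_mid (a point): Middle of the crank's knob: black, upright, spins freely, 28 mm diameter, 38 mm high (54 to 92 mm above the crank's underside), at x = 100 mm of the crank.
- mat: Black rubber mat 160 (x) x 210 (y) x 4 mm on the bench, fixed, where the crank stands at first and belongs afterwards. Origin: centre of its underside.
- slab: White marble punching slab 160 (x) x 200 (y) x 30 mm on the bench, fixed. Origin: centre of its underside. A bystander.
- spool: Thread spool 52 mm diameter, 84 mm high, standing on the slab. Origin: centre of its underside. A bystander, to stay standing.
- dye: Amber bottle 64 mm diameter, 165 mm high, standing beside the far side of the press. Origin: centre of its underside. A bystander, to stay standing.
- wax: Jar with a steel lid, 84 mm diameter, 85 mm high, standing beside the far side of the press. Origin: centre of its underside. A bystander, to stay standing.
There are look-alikes about, which are no part of the job. What is shaped like the crank but blue, pink or turquoise is not meant.

How it is judged:
By the outcome, as a careful person would: the job done as asked, in the order asked, and still so for the second after the job is handed in, with the robot touching nothing.
It also fails if it takes over 72 s, if anything falls off the work surface, if the arm or the gripper's body presses on something with over 40 N, if the wrist force passes 120 N, or if a joint passes its speed limit or range.

ROBOT

A 6-joint arm with a two-finger parallel gripper is mounted at the origin on the work surface. World frame = base frame: x ahead of the robot, y to its left, z up, the work surface at z = 0. Lengths are in m, angles in rad, forces in N, time in s.
With the tool pointing down it reaches from about 0.35 to 0.85 m from the base axis. Payload 8.1 kg.
Tool frame: the origin (TCP) lies on the centre line of the jaws, within the pads' length; the fingertips stand 17 mm ahead of it and the grasp point (between the pads) lies 2 mm behind it; z points along the fingers, y is the line along which they close (so a half turn about z gives the same grasp; the last joint's range is limited). The gripper opens to 85 mm and grips with 20 to 120 N. Pads are 22 mm wide; open, the fingers measure 114 mm over their backs; the gripper's body (76 mm by 85 mm) begins 54 mm behind the grasp point. The pads swing forward as they close: fully open they stand 13 mm farther back than shut.
Start: joints at [1.084, 0.13, 1.488, -0, 1.523, -0.085], TCP at [0.235, 0.552, 0.248] pointing down, gripper open.
Joint ranges: [-2.96, 2.96], [-0.89, 2.26], [0.02, 2.5], [-1.34, 4.48], [0, 2.73], [-2.66, 2.66]. Speed limits (rad/s): [2.39, 2.39, 2.79, 3.14, 3.14, 3.14].

INTERFACE

Orientations are given as a unit quaternion [w, x, y, z].
In Python, from cell import monitor, vision, job_done gives the robot as it stands. The module is installed in compiled form; this text tells all that it offers.
- The arm moves only by the tool apply_moves, never from a script. Its argument "deltas" is a list of rows, each a list of 5 numbers: the opening, from 0 (shut) to 1 (fully open), then the shift along the tool's x, y, z in units of 25 mm (1.0 is 25 mm), then the turn about the tool's z in units of 8 degrees (1.0 is 8 degrees). A call has 1 to 8 rows; each row is the pose to reach, as a shift and turn from the pose commanded when the call began, along the tool's axes at that moment; what a row does not reach only later rows make up. A row lasts 1/10 s, in which the tool goes at most 50 mm and 8.59 degrees, less where a joint would pass 70% of its speed; a pose out of reach is approached as far as the arm can. A call with a gripper value outside its range is refused whole. The fingers move at their own pace and stop on an object; the grip force is fixed at half the most. Time passes only in rows, so rows that repeat a pose let the fingers close. It gives the time, the measured TCP pose, the force, the opening and the grip force at its end, in the units of the state.
- monitor.sense(): the state, without advancing time (a new reading comes with each control period).
- vision.get_image(name): name is "side" or "top"; returns (picture, depth): 384x512x3 uint8, red, green, blue; 384x512 float32, m along the optical axis (not along the pixel's ray), 0 where there is no reading.
- vision.calibration(name): a dict with "fx", "fy", "cx", "cy" (pixels), "extrinsics" (4x4, takes a point from world to camera coordinates). Camera axes: x right, y down, z forward; pixel columns grow to the right and rows downward; lengths in m; the calibration is good to about 2 mm. A picture is of the moment at which its call begins. calibration takes no time and is no camera call.
- job_done(): hands the job in; it is judged then, once.
The state is a dict: "time_s": time; "joint_positions": joint angles; "dq": joint speeds; "effort": joint torques, N m; "tool_pos": TCP position; "ee_rot": TCP orientation; "contact_force": force on the tool from outside, world axes, zero at the start; "torque": the same for the moment, N m; "gripper_width": finger opening in m; "grip_force": force on a finger pad.
Only numpy, scipy, OpenCV 4.12 (cv2) and the standard library are available. Lean on these libraries where they do the work, as an engineer would, in place of code of your own. Each camera call takes 0.05 s, during which the arm holds its last target. There are 200 camera calls.

## Working session

There is one attempt and no reset: what is moved stays moved. The work goes in short steps, Python scripts to look and compute and a tool call to move; the robot and the scene stay as the last step left them, time stands still between calls to the robot, and variables do not carry over. Pictures are saved under pics/ and viewed, at most 13 in all, crops included, and the job is handed in when it is done.

Besides the shell and the picture viewer there is one more tool, called after ">>>" by a JSON object that holds its "method" and its "body", one argument or row to a line. apply_moves: Moves the arm, as the interface text tells. Its arguments: {"type":"object","properties":{"deltas":{"type":"array"}},"required":["deltas"]}

```bash
mkdir -p pics
python3 - <<'E'
from cell import monitor, vision
import cv2, numpy as np
for n in("top","side"):
    p,d=vision.get_image(n); cv2.imwrite(f"pics/{n}0.png",p[:,:,::-1]); np.savez(f"{n}0.npz",p=p,d=d)
    c=vision.calibration(n); print(n,c["fx"],c["fy"],c["cx"],c["cy"]); print(np.round(c["extrinsics"],4))
print(monitor.sense())
E
```

```text
top 480.93489495743086 480.93489495743086 255.0589945565995 190.85667067194512
[[ 6.0000e-04 -1.0000e+00  8.8000e-03  1.4910e-01]
 [-9.8630e-01 -2.0000e-03 -1.6470e-01  5.5320e-01]
 [ 1.6470e-01 -8.6000e-03 -9.8630e-01  1.6871e+00]
 [ 0.0000e+00  0.0000e+00  0.0000e+00  1.0000e+00]]
side 455.4230179128229 455.4230179128229 250.1436409308651 193.10202273761954
[[-0.9992 -0.0398 -0.0026  0.533 ]
 [-0.0263  0.7079 -0.7058  0.0182]
 [ 0.0299 -0.7052 -0.7084  1.8314]
 [ 0.      0.      0.      1.    ]]
{'time_s': 0.1, 'joint_positions': array([ 1.08359970e+00,  1.31102231e-01,  1.48920434e+00, -1.12890689e-05,
        1.52297657e+00, -8.53974528e-02]), 'dq': array([ 0.00059554, -0.00174845, -0.00395099,  0.00020211, -0.00117035,
       -0.00044293]), 'effort': array([ 1.78668124e-03, -5.70947278e+01, -5.01946056e+01, -8.00719704e-05,
        8.07767414e-03,  8.56120278e-05]), 'tool_pos': array([0.23440413, 0.55180326, 0.24732074]), 'ee_rot': array([-2.33290055e-04,  1.99550564e-01,  9.79887166e-01, -8.12431087e-04]), 'contact_force': array([ 0.32496546, -0.76184561, -0.0050293 ]), 'torque': array([-0.00916769, -0.01483931, -0.05552091]), 'grip_force': 0.0, 'gripper_width': 0.08536012261864623}
```

View pics/top0.png

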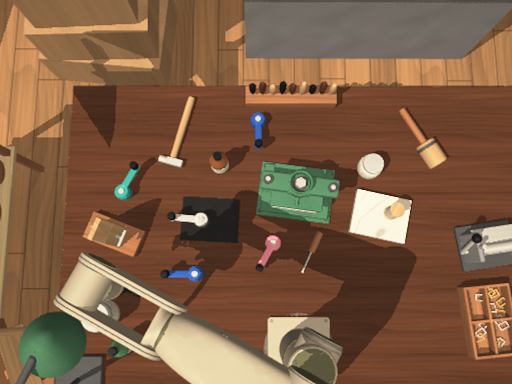

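View pics/side0.png

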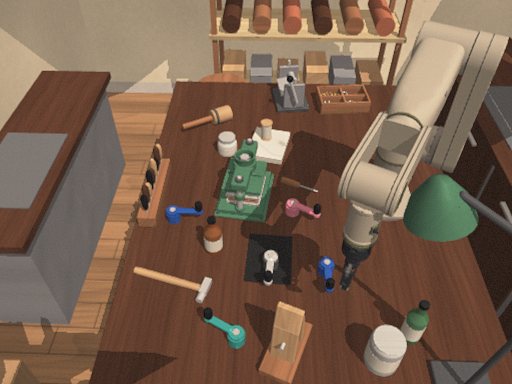

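The top view shows the white crank on the black mat (hub ≈(201,220), knob ≈(171,216)) and the press collar at ≈(301,183). The side view shows the crank at ≈(270,265). Next I'll measure both from depth.

```bash
cat > h.py <<'E'
import numpy as np, cv2
from cell import monitor, vision
def cloud(n,p,d):
    c=vision.calibration(n); v,u=np.mgrid[:384,:512]
    P=np.stack([(u-c["cx"])/c["fx"]*d,(v-c["cy"])/c["fy"]*d,d],-1)
    E=np.array(c["extrinsics"]); W=(P-E[:3,3])@E[:3,:3]; W[d==0]=np.nan; return W
def proj(n,X):
    c=vision.calibration(n);E=np.array(c["extrinsics"]); q=E[:3,:3]@np.array(X)+E[:3,3]
    return c["fx"]*q[0]/q[2]+c["cx"],c["fy"]*q[1]/q[2]+c["cy"]
def ray(n,u,v,z):
    c=vision.calibration(n);E=np.array(c["extrinsics"]);R=E[:3,:3];o=-R.T@E[:3,3]
    r=R.T@np.array([(u-c["cx"])/c["fx"],(v-c["cy"])/c["fy"],1]); return o+r*(z-o[2])/r[2]
def circ(P):
    A=np.c_[2*P[:,:2],np.ones(len(P))]; s=np.linalg.lstsq(A,(P[:,:2]**2).sum(1),rcond=None)[0]
    return s[:2],np.sqrt(s[2]+s[0]**2+s[1]**2)
E
python3 - <<'E'
from h import *
for n in("top","side"):
    f=np.load(n+"0.npz");p,d=f["p"],f["d"];W=cloud(n,p,d);z=W[...,2]
    print(n)
    if n=="top":
        c0=ray(n,301,183,.213);h0=ray(n,201,220,.05);k0=ray(n,171,216,.09);print(c0,h0,k0)
    near=lambda q,r:np.hypot(W[...,0]-q[0],W[...,1]-q[1])<r
    m=near(c0,.06)&(z>.206)&(z<.222); P=W[m]; print("collar",m.sum(),circ(P),P.mean(0))
    m=near(c0,.03)&(z>.195)&(z<.213); print("hex",m.sum(),np.median(W[m],0) if m.any() else 0)
    a=near((h0+k0)/2,.12)
    m=a&(z>.030)&(z<.062)&(p.min(-1)>110);P=W[m]; print("arm",m.sum(),cv2.minAreaRect((P[:,:2]*1000).astype(np.float32)),np.median(z[m]))
    m=a&(z>.070)&(z<.11); print("knob",m.sum(),W[m].mean(0),circ(W[m]),np.percentile(z[m],95))
    m=a&(p.max(-1)<60)&(z<.02);P=W[m]; print("mat",m.sum(),cv2.minAreaRect((P[:,:2]*1000).astype(np.float32)),np.median(z[m]))
    g=near(c0,.2)&(abs(z-.185)<.006);P=W[g];print("crosshead",g.sum(),cv2.minAreaRect((P[:,:2]*1000).astype(np.float32)))
    cv2.imwrite(f"pics/{n}c.png",np.hstack([cv2.resize(p[int(v)-30:int(v)+30,int(u)-40:int(u)+40,::-1],None,fx=5,fy=5,interpolation=2) for u,v in (proj(n,c0),proj(n,(h0+k0)/2))]))
E
python3 -c "
import cv2,numpy as np
cv2.imwrite('pics/c.png',np.vstack([cv2.imread('pics/topc.png'),cv2.imread('pics/sidec.png')]))"
```

```text
top
[0.55122313 0.00151136 0.213     ] [0.44681528 0.34182269 0.05      ] [0.45639022 0.44198496 0.09      ]
collar 205 (array([0.55751633, 0.00146973]), np.float64(0.029808297356593766)) [0.55940492 0.00099515 0.21191046]
hex 117 [0.55235227 0.00135405 0.20715998]
arm 238 ((453.1738586425781, 381.2964782714844), (123.3248519897461, 44.06433868408203), 85.21372985839844) 0.05566922426230027
knob 54 [0.45879349 0.4402869  0.0921608 ] (array([0.45946191, 0.44101206]), np.float64(0.010110507361183216)) 0.10117628482194727
mat 1326 ((456.8858642578125, 351.2223815917969), (157.68701171875, 158.79818725585938), 86.76187133789062) 0.004420863741390396
crosshead 985 ((552.2587890625, 2.59564208984375), (259.78326416015625, 75.17542266845703), 81.5830078125)
side
collar 108 (array([0.55429489, 0.00626685]), np.float64(0.03208578927291508)) [0.55403663 0.00309309 0.20975145]
hex 99 [5.51517584e-01 1.04266153e-04 2.04874807e-01]
arm 212 ((448.710693359375, 394.01422119140625), (44.638397216796875, 138.13858032226562), 1.0605934858322144) 0.054774635831786225
knob 77 [0.45727533 0.45318695 0.08743482] (array([0.45739672, 0.4508057 ]), np.float64(0.009980346342330536)) 0.09741580523444057
mat 1111 ((455.8917236328125, 350.6075439453125), (153.7201690673828, 160.2855987548828), 87.84322357177734) 0.0026112724170161083
crosshead 469 ((554.2064208984375, 9.723236083984375), (260.9854736328125, 81.28266906738281), 88.02550506591797)
```

View pics/c.png

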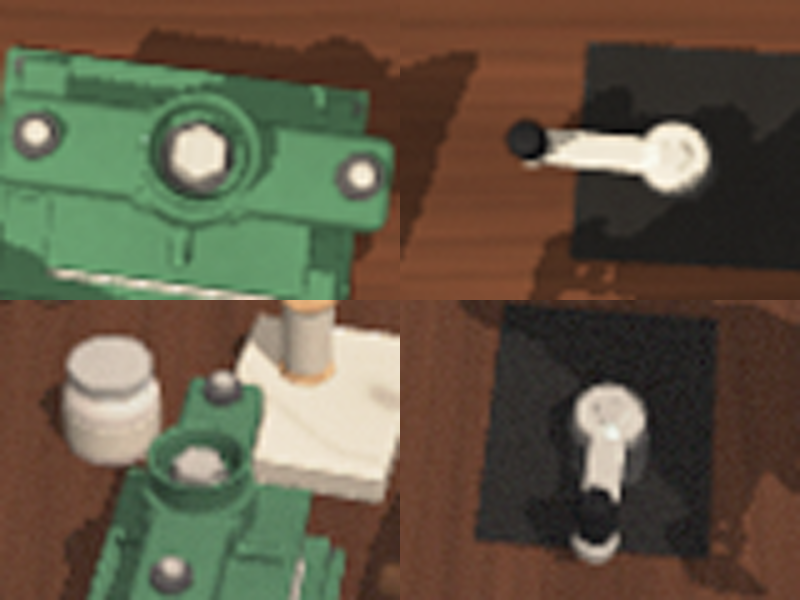

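Run:
```python
from h import *
f={n:np.load(n+"0.npz")["p"] for n in("top","side")}
def cc(n,uv,lo,r,z):
    p=f[n]; m=(p.min(-1)>lo).astype(np.uint8); v,u=np.mgrid[:384,:512]
    m&=(np.hypot(u-uv[0],v-uv[1])<r).astype(np.uint8)
    k,l,s,c=cv2.connectedComponentsWithStats(m); i=1+np.argmax(s[1:,4]); print(n,"cc",c[i],s[i],np.round(ray(n,*c[i],z),4)); return l==i
H=cc("top",(300.5,183),120,9,.207); cc("side",proj("side",(.553,.0015,.207)),110,8,.207)
# hex angle: weighted 6th moment, pixels mapped to world on plane .207
w=np.array([[*ray("top",u,v,.207)[:2]] for v in range(170,197) for u in range(287,315)])
g=f["top"][170:197,287:315].min(-1).ravel().astype(float)
for lo,hi in((70,190),(90,210),(100,180)):
    a=np.clip((g-lo)/(hi-lo),0,1); r0=((w*a[:,None]).sum(0)/a.sum()); q=w-r0; r=np.hypot(*q.T); a=a*(r<.024); th=np.arctan2(q[:,1],q[:,0])
    M=(a*r**6*np.exp(6j*th)).sum()/(a*r**6).sum(); print("hex",np.round(r0,4),"corner deg",np.degrees(np.angle(M))/6,abs(M), "area mm2",a.sum()*3.1**2)
C=cc("top",(190,219),120,30,.056); D=cc("side",proj("side",(.455,.38,.05)),110,35,.056)
for n,m in(("top",C),("side",D)):
    P=np.array([ray(n,u,v,.056)[:2] for v,u in zip(*np.nonzero(m))]); print(n,"extent y",P[:,1].min(),P[:,1].max(),"x",P[:,0].min(),P[:,0].max())
    for y in np.arange(.32,.47,.01):
        s=P[abs(P[:,1]-y)<.005]; 
        if len(s): print(round(y,3),len(s),np.round([s[:,0].min(),s[:,0].max(),s[:,0].mean()],4))
```

```text
top cc [300.1875 182.25  ] [295 177  11  11  96] [0.5548 0.0035 0.207 ]
side cc [244.61016949 156.66101695] [240 153  10   8  59] [0.5531 0.0097 0.207 ]
hex [0.5496 0.0051] corner deg 0.9951083454432653 0.06660505226718182 area mm2 894.6109166666668
hex [0.5527 0.0047] corner deg -3.832703194601997 0.08523889463499716 area mm2 764.7958333333336
hex [0.5544 0.0038] corner deg -6.999159907427739 0.13279254956636702 area mm2 831.7455000000001
top cc [193.04029304 218.42857143] [175 213  33  13 273] [0.4517 0.3695 0.056 ]
side cc [270.21634615 259.24519231] [264 250  14  23 208] [0.4505 0.3645 0.056 ]
top extent y 0.3199781577480208 0.43320157999203324 x 0.428430879755951 0.4711253477951645
0.32 10 [0.4391 0.4604 0.4498]
0.33 33 [0.432  0.4711 0.451 ]
0.34 34 [0.4284 0.4711 0.4485]
0.35 31 [0.4284 0.4711 0.4511]
0.36 32 [0.432  0.4711 0.4504]
0.37 23 [0.439  0.4639 0.4509]
0.38 21 [0.4426 0.4639 0.4532]
0.39 21 [0.4426 0.4639 0.4532]
0.4 17 [0.4425 0.4639 0.452 ]
0.41 20 [0.4425 0.4674 0.4557]
0.42 18 [0.4461 0.4639 0.455 ]
0.43 13 [0.446  0.4674 0.4543]
side extent y 0.32464282444697934 0.416595723170217 x 0.4274089129945681 0.4720823860208548
0.32 3 [0.4412 0.4481 0.4447]
0.33 23 [0.4343 0.4687 0.452 ]
0.34 26 [0.4308 0.4721 0.4514]
0.35 35 [0.4274 0.4719 0.4473]
0.36 31 [0.4274 0.4718 0.4509]
0.37 19 [0.4308 0.4614 0.4469]
0.38 23 [0.4409 0.4646 0.4522]
0.39 16 [0.4409 0.4644 0.4527]
0.4 21 [0.4409 0.4643 0.4522]
0.41 9 [0.4441 0.4642 0.453 ]
0.42 2 [0.4441 0.4474 0.4458]
```

```bash
cat >> h.py <<'E'
from scipy.spatial.transform import Rotation as Rn
def state():
    s=monitor.sense(); R=Rn.from_quat(s["ee_rot"],scalar_first=True).as_matrix()
    yaw=np.degrees(np.arctan2(R[1,1],R[0,1])); return s,R,yaw
def go(target,ywant=None):
    """units to the target TCP point and tool-y yaw (mod 180)"""
    s,R,yaw=state(); u=R.T@(np.array(target)-s["tool_pos"])/.025
    t=0 if ywant is None else ((yaw-ywant+90)%180-90)/8
    print("units",np.round(u,2),"turn",round(t,2),"| yaw",round(yaw,1),"pos",np.round(s["tool_pos"],4),"F",np.round(s["contact_force"],1),"j6",round(s["joint_positions"][5],2),"t",round(s["time_s"],2))
E
python3 -c "
from h import *
go((.4535,.394,.15),-4.5)"
```

```text
units [-10.53  -2.38   3.9 ] turn 8.93 | yaw 67.0 pos [0.2344 0.5518 0.2473] F [ 0.3 -0.8 -0. ] j6 -0.09 t 0.1
```

>>> {"method": "apply_moves", "body": {
  "deltas": [
    [1, -2, -0.5, 1, 1],
    [1, -4, -1, 2, 2],
    [1, -6, -1.4, 3, 3],
    [1, -8, -1.8, 3.9, 4],
    [1, -9.5, -2.2, 3.9, 5],
    [1, -10.53, -2.38, 3.9, 6],
    [1, -10.53, -2.38, 3.9, 7],
    [1, -10.53, -2.38, 3.9, 8]
  ]
}}

```text
time_s: 0.9
tool_pos: [0.4546, 0.3929, 0.1498]
ee_rot: [-0.0, 0.692, 0.722, -0.001]
contact_force: [0.1, 0.5, 0.6]
gripper_width: 0.0855
grip_force: 0.0
```

>>> {"method": "apply_moves", "body": {
  "deltas": [
    [1, 0, 0, 0, 0.93],
    [1, 0, 0, 0, 0.93],
    [1, 0, 0, 0, 0.93]
  ]
}}

```text
time_s: 1.2
tool_pos: [0.4534, 0.3944, 0.1504]
ee_rot: [-0.0, 0.733, 0.68, -0.0]
contact_force: [0.3, 0.5, -0.3]
gripper_width: 0.0855
grip_force: 0.0
```

Run:
```python
from h import *
go((.4535,.394,.050),-4.5)
o=[]
for n,X in (("top",(.4535,.394,.08)),("side",(.4535,.394,.08))):
    p,d=vision.get_image(n); u,v=map(int,proj(n,X)); o.append(cv2.resize(p[v-40:v+40,u-40:u+40,::-1],None,fx=5,fy=5,interpolation=2))
cv2.imwrite("pics/g1.png",np.hstack(o))
```

```text
units [-0.01  0.01  4.02] turn 0.03 | yaw -4.2 pos [0.4534 0.3944 0.1504] F [ 0.3  0.5 -0.3] j6 0.7 t 1.2
```

View pics/g1.png

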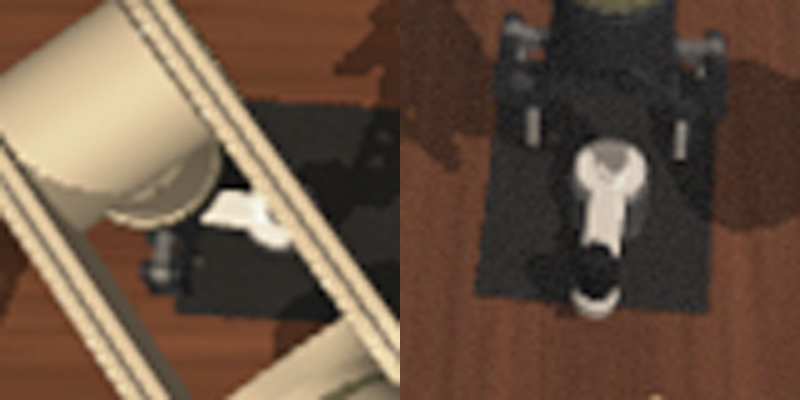

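In the side view the open fingers (x≈533 and 681) straddle the arm (≈605) evenly, so I'll go down and close.

>>> {"method": "apply_moves", "body": {
  "deltas": [
    [1, 0, 0, 1.3, 0],
    [1, 0, 0, 2.6, 0],
    [1, 0, 0, 3.6, 0],
    [1, 0, 0, 4.0, 0],
    [1, 0, 0, 4.0, 0],
    [0, 0, 0, 4.0, 0],
    [0, 0, 0, 4.0, 0],
    [0, 0, 0, 4.0, 0]
  ]
}}

```text
time_s: 2.1
tool_pos: [0.4547, 0.3953, 0.0526]
ee_rot: [0.0, 0.734, 0.679, 0.001]
contact_force: [-0.6, 0.2, 0.1]
gripper_width: 0.0441
grip_force: 0.0
```

>>> {"method": "apply_moves", "body": {
  "deltas": [
    [0, 0, 0, 0, 0],
    [0, 0, 0, 0, 0],
    [0, 0, 0, 0, 0],
    [0, 0, 0, -0.4, 0],
    [0, 0, 0, -0.8, 0],
    [0, 0, 0, -1.2, 0],
    [0, 0, 0, -1.2, 0]
  ]
}}

```text
time_s: 2.8
tool_pos: [0.4547, 0.3953, 0.083]
ee_rot: [0.0, 0.734, 0.679, 0.002]
contact_force: [0.8, -0.2, -6.3]
gripper_width: 0.0227
grip_force: 59.6
```

Run:
```python
from h import *
s,R,yaw=state();print(s["gripper_width"],s["torque"])
# crank held: hub 50mm from grip point; aim crank yaw 56
a=np.radians(56); go((.554+.05*np.cos(a),.004+.05*np.sin(a),.300),56-90)
p,d=vision.get_image("side"); u,v=map(int,proj("side",(.4535,.394,.08))); cv2.imwrite("pics/g2.png",cv2.resize(p[v-40:v+40,u-40:u+40,::-1],None,fx=5,fy=5,interpolation=2))
```

```text
0.022735641040296357 [ 0.21317221 -0.08669653  0.01874084]
units [-13.54   6.18  -8.69] turn 3.69 | yaw -4.5 pos [0.4547 0.3953 0.083 ] F [ 0.8 -0.2 -6.3] j6 0.71 t 2.8
```

View pics/g2.png

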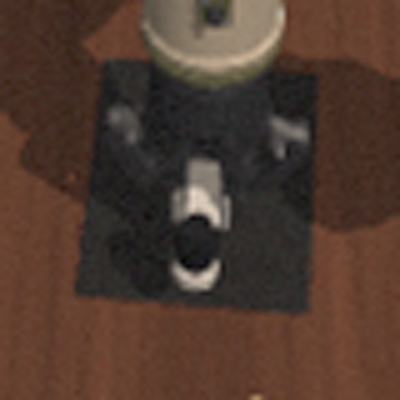

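The crank is gripped (22.7 mm opening, 6.3 N load) and hangs clear of the mat at crop ≈(200,235). Now I'll lift it and carry it over the press.

>>> {"method": "apply_moves", "body": {
  "deltas": [
    [0, 0, 0, -1.8, 0],
    [0, 0, 0, -3.6, 0],
    [0, -0.8, 0.4, -5.2, 0],
    [0, -2, 1, -6.6, 0.5],
    [0, -3.4, 1.7, -7.7, 1],
    [0, -4.9, 2.3, -8.4, 1.5],
    [0, -6.5, 3, -8.7, 2],
    [0, -8, 3.7, -8.7, 2.5]
  ]
}}

```text
time_s: 3.65
tool_pos: [0.5311, 0.1864, 0.3001]
ee_rot: [0.0, 0.842, 0.54, 0.001]
contact_force: [1.8, 0.3, -7.0]
gripper_width: 0.0227
grip_force: 61.2
```

>>> {"method": "apply_moves", "body": {
  "deltas": [
    [0, -1.35, 0.85, 0, 0.4],
    [0, -2.6, 1.6, 0, 0.8],
    [0, -3.6, 2.3, 0, 1.2],
    [0, -4.2, 2.7, 0, 1.2],
    [0, -4.4, 3.0, 0, 1.2],
    [0, -4.4, 3.0, 0, 1.2]
  ]
}}

```text
time_s: 4.25
tool_pos: [0.5533, 0.0561, 0.2978]
ee_rot: [-0.0, 0.883, 0.468, -0.0]
contact_force: [-0.4, -0.1, -5.5]
gripper_width: 0.0223
grip_force: 61.2
```

Run:
```python
from h import *
a=np.radians(56); go((.554+.05*np.cos(a),.004+.05*np.sin(a),.300),56-90)
o=[]
for n in ("top","side"):
    p,d=vision.get_image(n); np.savez(n+"1.npz",p=p,d=d);u,v=map(int,proj(n,(.56,.02,.25))); o.append(cv2.resize(p[v-40:v+40,u-40:u+40,::-1],None,fx=5,fy=5,interpolation=2)); print(u,v)
cv2.imwrite("pics/p1.png",np.hstack(o))
```

```text
units [ 0.29  1.19 -0.09] turn -0.02 | yaw -34.1 pos [0.5533 0.0561 0.2978] F [-0.4 -0.1 -5.5] j6 0.6 t 4.25
296 178
242 149
```

View pics/p1.png

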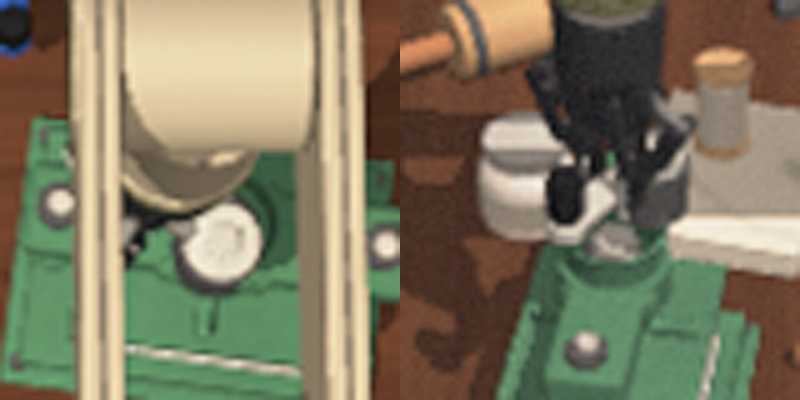

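The top view shows the hub disc at crop ≈(222,240), i.e. pixel (300,185.6). In the side view the hub is just above the collar.

Run:
```python
from h import *
p=np.load("top1.npz")["p"];W=cloud("top",p,np.load("top1.npz")["d"])
m=(p.min(-1)>130).astype(np.uint8);v,u=np.mgrid[:384,:512]; m&=(np.hypot(u-300.5,v-186)<10).astype(np.uint8)
cs=max(cv2.findContours(m,0,1)[0],key=cv2.contourArea); (c,r)=cv2.minEnclosingCircle(cs); M=cv2.moments(cs)
cen=(M["m10"]/M["m00"],M["m01"]/M["m00"]); z=W[...,2][m>0]; print(c,r,cen,np.nanmedian(z))
s,R,yaw=state()
for q in (c,cen):
    h=ray("top",*q,.301); print("hub",h,"rel TCP",h-s["tool_pos"], np.linalg.norm((h-s["tool_pos"])[:2]), np.degrees(np.arctan2(*(s["tool_pos"]-h)[[1,0]])))
# collar: dark-edge / lighter rim from first picture: green mask columns & crosshead via two column caps
p=np.load("top0.npz")["p"]; W=cloud("top",p,np.load("top0.npz")["d"])
g=np.abs(p.astype(int).max(-1)-p.min(-1))<40
for q in((268,179),(333,188)):
    mm=(g&(p.min(-1)>70)&(np.hypot(u-q[0],v-q[1])<7)); print("cap",u[mm].mean(),v[mm].mean(),np.nanmedian(W[...,2][mm]),np.nanmedian(W[mm],0),ray("top",u[mm].mean(),v[mm].mean(),np.nanmedian(W[...,2][mm])))
```

```text
(299.5526428222656, 185.86842346191406) 8.079082489013672 (300.31316348195327, 186.15498938428874) 0.30214980578827577
hub [0.5260628  0.01541831 0.301     ] rel TCP [-0.02683624 -0.04218722  0.00306399] 0.04999945376400158 57.53864598999668
hub [0.52517421 0.01309435 0.301     ] rel TCP [-0.02772483 -0.04451118  0.00306399] 0.052439595232512425 58.08231732838614
cap 267.67058823529413 178.4 0.19563388859403352 [0.56973709 0.10880674 0.19563389] [0.56960944 0.10951953 0.19563389]
cap 332.7816091954023 186.82758620689654 0.19556399829563315 [ 0.54120676 -0.10365542  0.195564  ] [ 0.54184321 -0.10493574  0.195564  ]
```

```bash
python3 -c "
from h import *
go((.5831,.0455,.268),-34)"
```

```text
units [0.27 1.27 1.2 ] turn -0.0 | yaw -34.0 pos [0.5529 0.0576 0.2979] F [-0.1  0.5 -6.4] j6 0.61 t 4.35
```

>>> {"method": "apply_moves", "body": {
  "deltas": [
    [0, 0.1, 0.5, 0, 0],
    [0, 0.2, 1.0, 0, 0],
    [0, 0.27, 1.27, 0, 0],
    [0, 0.27, 1.27, 0.2, 0],
    [0, 0.27, 1.27, 0.6, 0],
    [0, 0.27, 1.27, 1.0, 0],
    [0, 0.27, 1.27, 1.2, 0],
    [0, 0.27, 1.27, 1.2, 0]
  ]
}}

```text
time_s: 5.15
tool_pos: [0.5821, 0.0447, 0.2665]
ee_rot: [-0.001, 0.883, 0.469, -0.001]
contact_force: [0.3, 0.4, -6.3]
gripper_width: 0.0228
grip_force: 61.1
```

Run:
```python
from h import *
go((.5831,.0455,.2486),-34)
o=[]
for n in ("top","side"):
    p,d=vision.get_image(n); np.savez(n+"2.npz",p=p,d=d);u,v=map(int,proj(n,(.56,.01,.22))); o.append(cv2.resize(p[v-40:v+40,u-40:u+40,::-1],None,fx=5,fy=5,interpolation=2)); print(u,v)
cv2.imwrite("pics/p2.png",np.hstack(o))
```

```text
units [0.05 0.02 0.71] turn -0.01 | yaw -34.1 pos [0.5821 0.0447 0.2665] F [ 0.3  0.4 -6.3] j6 0.58 t 5.15
298 179
242 153
```

View pics/p2.png

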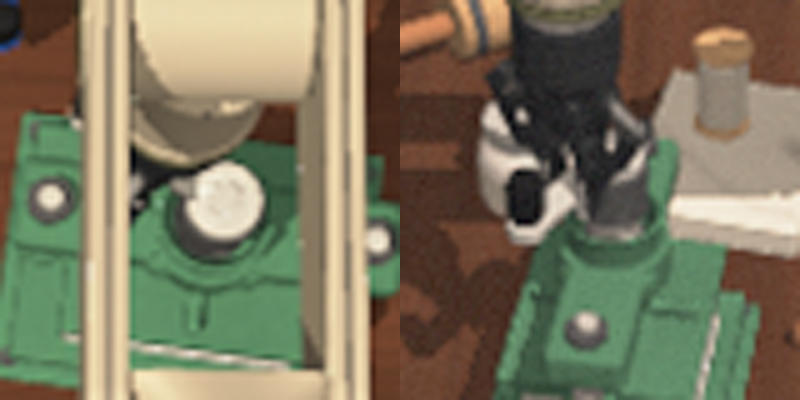

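The hub, at crop ≈(225,200) in the top view, sits over the collar in both views. I'll descend slowly onto the hex.

>>> {"method": "apply_moves", "body": {
  "deltas": [
    [0, 0.05, 0, 0.15, 0],
    [0, 0.05, 0, 0.3, 0],
    [0, 0.05, 0, 0.4, 0],
    [0, 0.05, 0, 0.5, 0],
    [0, 0.05, 0, 0.5, 0]
  ]
}}

```text
time_s: 5.75
tool_pos: [0.5835, 0.0456, 0.2552]
ee_rot: [-0.0, 0.883, 0.469, -0.0]
contact_force: [-0.1, -0.1, -6.3]
gripper_width: 0.0227
grip_force: 61.2
```

>>> {"method": "apply_moves", "body": {
  "deltas": [
    [0, 0, 0, 0.1, 0],
    [0, 0, 0, 0.2, 0],
    [0, 0, 0, 0.25, 0],
    [0, 0, 0, 0.25, 0]
  ]
}}

```text
time_s: 6.15
tool_pos: [0.5834, 0.0452, 0.2494]
ee_rot: [0.0, 0.883, 0.469, -0.001]
contact_force: [-3.5, -3.2, -2.9]
gripper_width: 0.0229
grip_force: 61.5
```

>>> {"method": "apply_moves", "body": {
  "deltas": [
    [0, 0, 0, 0.05, 0],
    [0, 0, 0, 0.1, 0],
    [0, 0, 0, 0.1, 0]
  ]
}}

```text
time_s: 6.45
tool_pos: [0.5831, 0.045, 0.2463]
ee_rot: [-0.0, 0.883, 0.469, -0.001]
contact_force: [-4.6, -3.7, -5.7]
gripper_width: 0.0227
grip_force: 61.4
```

>>> {"method": "apply_moves", "body": {
  "deltas": [
    [0, 0, 0, 0.05, 0],
    [0, 0, 0, 0.1, 0],
    [0, 0, 0, 0.15, 0],
    [0, 0, 0, 0.15, 0]
  ]
}}

```text
time_s: 6.85
tool_pos: [0.5831, 0.045, 0.2425]
ee_rot: [-0.0, 0.883, 0.469, -0.001]
contact_force: [-4.8, -4.1, -4.9]
gripper_width: 0.0227
grip_force: 61.4
```

```bash
python3 -c "
from h import *
go((.5831,.0455,.2366),-34);print(state()[0]['torque'])"
```

```text
units [ 0.02 -0.01  0.24] turn -0.01 | yaw -34.1 pos [0.5831 0.045  0.2425] F [-4.8 -4.1 -4.9] j6 0.58 t 6.85
[-0.76320504  0.88041484 -0.12915752]
```

>>> {"method": "apply_moves", "body": {
  "deltas": [
    [0, 0, 0, 0.05, 0],
    [0, 0, 0, 0.1, 0],
    [0, 0, 0, 0.15, 0],
    [0, 0, 0, 0.2, 0],
    [0, 0, 0, 0.2, 0]
  ]
}}

```text
time_s: 7.35
tool_pos: [0.583, 0.0449, 0.2375]
ee_rot: [-0.0, 0.883, 0.469, -0.001]
contact_force: [-4.4, -3.3, -4.6]
gripper_width: 0.0225
grip_force: 61.4
```

>>> {"method": "apply_moves", "body": {
  "deltas": [
    [0, 0, 0, 0.06, 0],
    [0, 0, 0, 0.12, 0],
    [0, 0, 0, 0.12, 0]
  ]
}}

```text
time_s: 7.65
tool_pos: [0.5833, 0.0452, 0.236]
ee_rot: [0.0, 0.883, 0.469, -0.001]
contact_force: [-6.9, -2.8, 1.4]
gripper_width: 0.0226
grip_force: 62.3
```

```bash
python3 -c "
from h import *
go((.5831,.0455,.2366),-34);print(state()[0]['torque'])"
```

```text
units [ 0.01 -0.02 -0.02] turn -0.01 | yaw -34.1 pos [0.5833 0.0452 0.236 ] F [-6.9 -2.8  1.4] j6 0.59 t 7.65
[-0.65190414  1.4085773  -0.25861916]
```

It's home: it stopped at 0.236, against an expected 0.2366. Now release, lift and move to the knob, which lies along tool +x.

>>> {"method": "apply_moves", "body": {
  "deltas": [
    [1, 0, 0, 0, 0],
    [1, 0, 0, 0, 0],
    [1, 0, 0, 0, 0],
    [1, 0, 0, 0, 0],
    [1, 0, 0, -0.6, 0],
    [1, 0, 0, -1.8, 0],
    [1, 0, 0, -3, 0],
    [1, 0, 0, -3.4, 0]
  ]
}}

```text
time_s: 8.45
tool_pos: [0.5852, 0.0456, 0.3258]
ee_rot: [0.002, 0.883, 0.469, 0.003]
contact_force: [-0.6, -1.4, 0.8]
gripper_width: 0.0854
grip_force: 0.0
```

Run:
```python
from h import *
print(state()[0]["gripper_width"])
a=np.radians(56.5); go((.5553+.1*np.cos(a),.0027+.1*np.sin(a),.263))
o=[]
for n in ("top","side"):
    p,d=vision.get_image(n); np.savez(n+"3.npz",p=p,d=d);u,v=map(int,proj(n,(.57,.03,.24))); o.append(cv2.resize(p[v-40:v+40,u-40:u+40,::-1],None,fx=5,fy=5,interpolation=2)); print(u,v,proj(n,(.5553+.1*np.cos(a),.0027+.1*np.sin(a),.28)))
cv2.imwrite("pics/p3.png",np.hstack(o))
```

```text
0.08542721707614961
units [ 1.9  -0.08  2.52] turn 0 | yaw -34.1 pos [0.5852 0.0456 0.3258] F [-0.6 -1.4  0.8] j6 0.58 t 8.45
292 175 (np.float64(276.011034003456), np.float64(160.52556133730522))
239 153 (np.float64(226.9033213564329), np.float64(154.58378793165394))
```

View pics/p3.png

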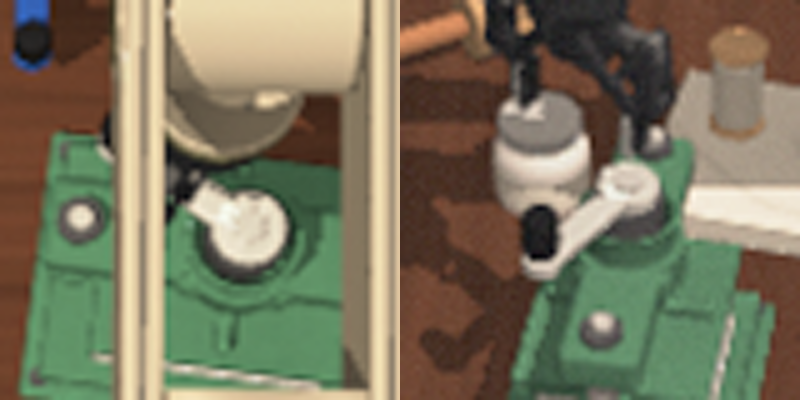

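The crank stays on the hex. Its knob top in the side view (crop ≈(541,210)) matches the position predicted for fully home, (539,208). Next I'll grip the knob.

>>> {"method": "apply_moves", "body": {
  "deltas": [
    [1, 1, 0, 0, 0],
    [1, 1.9, -0.08, 0, 0],
    [1, 1.9, -0.08, 0, 0],
    [1, 1.9, -0.08, 0.8, 0],
    [1, 1.9, -0.08, 1.6, 0],
    [1, 1.9, -0.08, 2.2, 0],
    [1, 1.9, -0.08, 2.52, 0],
    [1, 1.9, -0.08, 2.52, 0]
  ]
}}

```text
time_s: 9.35
tool_pos: [0.6078, 0.0857, 0.2553]
ee_rot: [-0.001, 0.883, 0.469, -0.001]
contact_force: [0.3, 0.2, -0.2]
gripper_width: 0.0854
grip_force: 0.0
```

>>> {"method": "apply_moves", "body": {
  "deltas": [
    [0, 0, 0, 0, 0],
    [0, 0, 0, 0, 0],
    [0, 0, 0, 0, 0],
    [0, 0, 0, 0, 0],
    [0, 0, 0, 0, 0]
  ]
}}

```text
time_s: 9.85
tool_pos: [0.6091, 0.0862, 0.258]
ee_rot: [0.0, 0.883, 0.469, 0.001]
contact_force: [0.6, 0.5, 2.6]
gripper_width: 0.0269
grip_force: 58.8
```

```bash
cat >> h.py <<'E'
AX=np.array([.5553,.0027])
def circ_rows(step,n,ax=AX):
    """rows for n clockwise steps of `step` deg about the screw axis from here"""
    s,R,yaw=state(); p=s["tool_pos"][:2]-ax; r=np.hypot(*p); a0=np.arctan2(p[1],p[0])
    print("crank yaw",round(np.degrees(a0),1),"r",round(r*1e3,1),"z",round(s["tool_pos"][2],4),"F",np.round(s["contact_force"],1),"tz",round(s["torque"][2],2),"w",round(s["gripper_width"],4),"t",round(s["time_s"],2))
    for i in range(1,n+1):
        a=a0-np.radians(step*i); d=np.r_[.1*np.cos(a),.1*np.sin(a)]+ax-s["tool_pos"][:2]
        print(np.round(R.T@np.r_[d,0]/.025,2)[:2])
E
python3 -c "
from h import *
circ_rows(12,8)"
```

```text
crank yaw 57.2 r 99.3 z 0.258 F [0.6 0.5 2.6] tz -0.02 w 0.0269 t 9.85
[-0.04  0.83]
[-0.28  1.63]
[-0.69  2.37]
[-1.23  3.  ]
[-1.9   3.51]
[-2.65  3.86]
[-3.47  4.05]
[-4.3   4.07]
```

>>> {"method": "apply_moves", "body": {
  "deltas": [
    [0, -0.04, 0.83, -0.1, 0],
    [0, -0.28, 1.63, -0.1, 0],
    [0, -0.69, 2.37, -0.1, 0],
    [0, -1.23, 3.0, -0.1, 0],
    [0, -1.9, 3.51, -0.1, 0],
    [0, -2.65, 3.86, -0.1, 0],
    [0, -3.47, 4.05, -0.1, 0],
    [0, -4.3, 4.07, -0.1, 0]
  ]
}}

```text
time_s: 10.65
tool_pos: [0.6329, -0.0592, 0.2592]
ee_rot: [-0.001, 0.883, 0.469, 0.001]
contact_force: [-0.3, 7.3, -2.8]
gripper_width: 0.0264
grip_force: 59.8
```

```bash
python3 -c "
from h import *
circ_rows(12,8)"
```

```text
crank yaw -38.6 r 99.3 z 0.2592 F [-0.3  7.3 -2.8] tz 0.0 w 0.0264 t 10.65
[-0.82 -0.12]
[-1.6  -0.45]
[-2.28 -0.92]
[-2.86 -1.53]
[-3.29 -2.24]
[-3.57 -3.03]
[-3.68 -3.86]
[-3.61 -4.69]
```

>>> {"method": "apply_moves", "body": {
  "deltas": [
    [0, -0.82, -0.12, 0, 0],
    [0, -1.6, -0.45, 0, 0],
    [0, -2.28, -0.92, 0, 0],
    [0, -2.86, -1.53, 0, 0],
    [0, -3.29, -2.24, 0, 0],
    [0, -3.57, -3.03, 0, 0],
    [0, -3.68, -3.86, 0, 0],
    [0, -3.61, -4.69, 0, 0]
  ]
}}

```text
time_s: 11.45
tool_pos: [0.4851, -0.0702, 0.2602]
ee_rot: [0.002, 0.884, 0.468, 0.0]
contact_force: [6.2, -2.3, -3.4]
gripper_width: 0.0264
grip_force: 60.2
```

```bash
sed -i 's/    for i in range(1,n+1)/    t=p\/r; print("tangential",round(float(s["contact_force"][:2]@np.r_[-t[1],t[0]]),1),"radial",round(float(s["contact_force"][:2]@t),1))\n    for i in range(1,n+1)/' h.py; python3 -c "
from h import *
circ_rows(6,8)"
```

```text
crank yaw -133.9 r 101.2 z 0.2602 F [ 6.2 -2.3 -3.4] tz -0.01 w 0.0264 t 11.45
tangential 6.1 radial -2.6
[ 0.14 -0.4 ]
[ 0.28 -0.8 ]
[ 0.45 -1.18]
[ 0.67 -1.54]
[ 0.92 -1.87]
[ 1.2  -2.18]
[ 1.52 -2.45]
[ 1.86 -2.7 ]
```

Run:
```python
from h import *
f=np.load("top0.npz");p,d=f["p"],f["d"];W=cloud("top",p,d)
y=np.radians(-7.6);c,s=np.cos(y),np.sin(y);q=W[...,:2]-AX;lx=q[...,0]*c+q[...,1]*s;ly=-q[...,0]*s+q[...,1]*c
z=W[...,2]
print("platen top z:",[ (round(x,3),np.round(np.nanpercentile(z[(abs(lx-x)<.005)&(abs(ly)<.08)],[10,50,90]),4)) for x in(-.07,-.06,-.05,-.04)])
for nm,h,m in (("crosshead",.185,(abs(lx)<.025)&(abs(ly)>.05)&(abs(ly)<.09)),("bed",.035,(lx<-.085)&(lx>-.097)&(abs(ly)<.12))): print(nm,h,np.nanmedian(z[m]))
for b in range(190,560,6): print(b,np.round([4*np.cos(np.radians(b)),4*np.sin(np.radians(b))],2),end=";")
```

```text
platen top z: [(-0.07, array([0.0342, 0.0758, 0.1189])), (-0.06, array([0.1124, 0.1167, 0.1215])), (-0.05, array([0.1119, 0.1163, 0.1223])), (-0.04, array([0.1122, 0.118 , 0.1831]))]
crosshead 0.185 0.18524240372298945
bed 0.035 0.013510718162382047
190 [-3.94 -0.69];196 [-3.85 -1.1 ];202 [-3.71 -1.5 ];208 [-3.53 -1.88];214 [-3.32 -2.24];220 [-3.06 -2.57];226 [-2.78 -2.88];232 [-2.46 -3.15];238 [-2.12 -3.39];244 [-1.75 -3.6 ];250 [-1.37 -3.76];256 [-0.97 -3.88];262 [-0.56 -3.96];268 [-0.14 -4.  ];274 [ 0.28 -3.99];280 [ 0.69 -3.94];286 [ 1.1  -3.85];292 [ 1.5  -3.71];298 [ 1.88 -3.53];304 [ 2.24 -3.32];310 [ 2.57 -3.06];316 [ 2.88 -2.78];322 [ 3.15 -2.46];328 [ 3.39 -2.12];334 [ 3.6  -1.75];340 [ 3.76 -1.37];346 [ 3.88 -0.97];352 [ 3.96 -0.56];358 [ 4.   -0.14];364 [3.99 0.28];370 [3.94 0.69];376 [3.85 1.1 ];382 [3.71 1.5 ];388 [3.53 1.88];394 [3.32 2.24];400 [3.06 2.57];406 [2.78 2.88];412 [2.46 3.15];418 [2.12 3.39];424 [1.75 3.6 ];430 [1.37 3.76];436 [0.97 3.88];442 [0.56 3.96];448 [0.14 4.  ];454 [-0.28  3.99];460 [-0.69  3.94];466 [-1.1   3.85];472 [-1.5   3.71];478 [-1.88  3.53];484 [-2.24  3.32];490 [-2.57  3.06];496 [-2.88  2.78];502 [-3.15  2.46];508 [-3.39  2.12];514 [-3.6   1.75];520 [-3.76  1.37];526 [-3.88  0.97];532 [-3.96  0.56];538 [-4.    0.14];544 [-3.99 -0.28];550 [-3.94 -0.69];556 [-3.85 -1.1 ];
```

The platen's gap measures about 19.5 mm, so contact should come at roughly 440° of winding. I'll wind 96° more, then check.

>>> {"method": "apply_moves", "body": {
  "deltas": [
    [0, 0.23, -0.81, 0, 0],
    [0, 0.62, -1.55, 0, 0],
    [0, 1.16, -2.19, 0, 0],
    [0, 1.82, -2.7, 0, 0],
    [0, 2.57, -3.07, 0, 0],
    [0, 3.38, -3.27, 0, 0],
    [0, 4.22, -3.3, 0, 0],
    [0, 5.04, -3.16, 0, 0]
  ]
}}

```text
time_s: 12.25
tool_pos: [0.4896, 0.0794, 0.2594]
ee_rot: [0.001, 0.883, 0.469, -0.001]
contact_force: [1.4, -11.4, -3.6]
gripper_width: 0.0269
grip_force: 60.4
```

```bash
python3 -c "
from h import *
circ_rows(12,8)"
```

```text
crank yaw 130.6 r 101.0 z 0.2594 F [  1.4 -11.4  -3.6] tz -0.01 w 0.0269 t 12.25
tangential 6.4 radial -9.6
[0.77 0.34]
[1.47 0.8 ]
[2.05 1.4 ]
[2.51 2.1 ]
[2.8  2.88]
[2.93 3.71]
[2.88 4.55]
[2.66 5.35]
```

>>> {"method": "apply_moves", "body": {
  "deltas": [
    [0, 0.77, 0.34, 0, 0],
    [0, 1.47, 0.8, 0, 0],
    [0, 2.05, 1.4, 0, 0],
    [0, 2.51, 2.1, 0, 0],
    [0, 2.8, 2.88, 0, 0],
    [0, 2.93, 3.71, 0, 0],
    [0, 2.88, 4.55, 0, 0]
  ]
}}

```text
time_s: 12.95
tool_pos: [0.6233, 0.0754, 0.258]
ee_rot: [-0.001, 0.883, 0.469, -0.003]
contact_force: [-11.5, -2.6, -2.5]
gripper_width: 0.0262
grip_force: 60.5
```

```bash
python3 -c "
from h import *
circ_rows(6,8)"
```

```text
crank yaw 46.9 r 99.5 z 0.258 F [-11.5  -2.6  -2.5] tz -0.02 w 0.0262 t 12.95
tangential 6.6 radial -9.7
[-0.07  0.41]
[-0.2   0.81]
[-0.37  1.19]
[-0.58  1.55]
[-0.83  1.89]
[-1.11  2.2 ]
[-1.42  2.48]
[-1.76  2.73]
```

>>> {"method": "apply_moves", "body": {
  "deltas": [
    [0, -0.12, 0.4, 0, 0],
    [0, -0.27, 0.78, 0, 0],
    [0, -0.44, 1.15, 0, 0],
    [0, -0.44, 1.15, 0, 0]
  ]
}}

```text
time_s: 13.35
tool_pos: [0.642, 0.0498, 0.2588]
ee_rot: [-0.001, 0.883, 0.469, -0.001]
contact_force: [-3.7, 0.3, -3.3]
gripper_width: 0.0269
grip_force: 60.6
```

```bash
python3 -c "
from h import *
circ_rows(6,6)"
```

```text
crank yaw 28.5 r 98.7 z 0.2588 F [-3.7  0.3 -3.3] tz -0.01 w 0.0269 t 13.35
tangential 2.0 radial -3.1
[-0.16  0.39]
[-0.41  0.72]
[-0.69  1.03]
[-1.01  1.31]
[-1.35  1.55]
[-1.71  1.76]
```

>>> {"method": "apply_moves", "body": {
  "deltas": [
    [0, -0.2, 0.36, 0, 0],
    [0, -0.44, 0.7, 0, 0],
    [0, -0.72, 1.0, 0, 0]
  ]
}}

```text
time_s: 13.65
tool_pos: [0.652, 0.0224, 0.2588]
ee_rot: [-0.001, 0.883, 0.469, -0.001]
contact_force: [-5.9, 4.2, -3.5]
gripper_width: 0.0267
grip_force: 60.5
```

```bash
python3 -c "
from h import *
circ_rows(6,6)"
```

```text
crank yaw 11.5 r 98.6 z 0.2588 F [-5.9  4.2 -3.5] tz 0.04 w 0.0267 t 13.65
tangential 5.3 radial -4.9
[-0.27  0.32]
[-0.61  0.57]
[-0.97  0.78]
[-1.35  0.96]
[-1.74  1.09]
[-2.15  1.18]
```

>>> {"method": "apply_moves", "body": {
  "deltas": [
    [0, -0.3, 0.3, 0, 0],
    [0, -0.64, 0.55, 0, 0],
    [0, -1.0, 0.76, 0, 0]
  ]
}}

```text
time_s: 13.95
tool_pos: [0.6535, -0.0079, 0.2587]
ee_rot: [-0.002, 0.883, 0.47, -0.001]
contact_force: [-6.4, 15.3, -4.0]
gripper_width: 0.0263
grip_force: 60.7
```

```bash
python3 -c "
from h import *
circ_rows(6,6)"
```

```text
crank yaw -6.1 r 98.8 z 0.2587 F [-6.4 15.3 -4. ] tz 0.03 w 0.0263 t 13.95
tangential 14.5 radial -8.0
[-0.36  0.22]
[-0.75  0.35]
[-1.16  0.45]
[-1.58  0.5 ]
[-2.   0.5]
[-2.41  0.47]
```

Contact: tangential force is now 14.5 N, against 5–6.6 N running free. I'll go a few degrees further.

>>> {"method": "apply_moves", "body": {
  "deltas": [
    [0, -0.13, 0.06, 0, 0],
    [0, -0.25, 0.12, 0, 0]
  ]
}}

```text
time_s: 14.15
tool_pos: [0.6528, -0.0124, 0.2589]
ee_rot: [-0.004, 0.883, 0.47, 0.001]
contact_force: [-4.4, 18.5, -1.6]
gripper_width: 0.0267
grip_force: 60.7
```

```bash
python3 -c "
from h import *
circ_rows(3,3)"
```

```text
crank yaw -8.8 r 98.6 z 0.2589 F [-4.4 18.5 -1.6] tz 0.02 w 0.0267 t 14.15
tangential 17.6 radial -7.2
[-0.17  0.13]
[-0.36  0.21]
[-0.56  0.27]
```

>>> {"method": "apply_moves", "body": {
  "deltas": [
    [0, -0.06, 0.05, 0, 0],
    [0, -0.06, 0.05, 0, 0]
  ]
}}

```text
time_s: 14.35
tool_pos: [0.6527, -0.0137, 0.2588]
ee_rot: [-0.004, 0.882, 0.471, 0.0]
contact_force: [-5.5, 17.8, -2.1]
gripper_width: 0.0264
grip_force: 60.8
```

```bash
python3 -c "
from h import *
circ_rows(3,1)"
```

```text
crank yaw -9.6 r 98.8 z 0.2588 F [-5.5 17.8 -2.1] tz 0.05 w 0.0264 t 14.35
tangential 16.6 radial -8.4
[-0.17  0.13]
```

>>> {"method": "apply_moves", "body": {
  "deltas": [
    [0, -0.09, 0.07, 0, 0],
    [0, -0.12, 0.09, 0, 0]
  ]
}}

```text
time_s: 14.55
tool_pos: [0.6525, -0.0164, 0.2586]
ee_rot: [-0.005, 0.882, 0.471, 0.0]
contact_force: [-8.9, 23.2, -2.9]
gripper_width: 0.0272
grip_force: 61.1
```

```bash
python3 -c "
from h import *
circ_rows(3,1)"
```

```text
crank yaw -11.1 r 99.1 z 0.2586 F [-8.9 23.2 -2.9] tz 0.05 w 0.0272 t 14.55
tangential 21.1 radial -13.2
[-0.18  0.11]
```

>>> {"method": "apply_moves", "body": {
  "deltas": [
    [0, 0.1, -0.07, 0, 0],
    [1, 0.1, -0.07, 0, 0],
    [1, 0.1, -0.07, 0, 0],
    [1, 0.1, -0.07, 0, 0],
    [1, 0.1, -0.07, 0, 0],
    [1, 0.1, -0.07, -1, 0],
    [1, 0.1, -0.07, -2, 0],
    [1, 0.1, -0.07, -2.7, 0]
  ]
}}

```text
time_s: 15.35
tool_pos: [0.6547, -0.02, 0.3297]
ee_rot: [0.001, 0.883, 0.469, 0.001]
contact_force: [0.0, -0.2, 0.1]
gripper_width: 0.0854
grip_force: 0.0
```

Run:
```python
from h import *
a=np.radians(-11); go((*(AX+.051*np.array([np.cos(a),np.sin(a)])),.330),-101)
o=[]
for n in ("top","side"):
    p,d=vision.get_image(n); np.savez(n+"4.npz",p=p,d=d);u,v=map(int,proj(n,(.59,-.01,.22))); o.append(cv2.resize(p[v-40:v+40,u-40:u+40,::-1],None,fx=5,fy=5,interpolation=2)); print(u,v,proj(n,(*(AX+.1*np.array([np.cos(a),np.sin(a)])),.28)))
cv2.imwrite("pics/p4.png",np.hstack(o))
```

```text
units [-0.68 -1.92 -0.02] turn 8.36 | yaw -34.1 pos [ 0.6547 -0.02    0.3297] F [ 0.  -0.2  0.1] j6 0.49 t 15.35
304 170 (np.float64(308.3568915725599), np.float64(147.32898826642193))
234 150 (np.float64(217.2954314167856), np.float64(136.1250367939022))
```

View pics/p4.png

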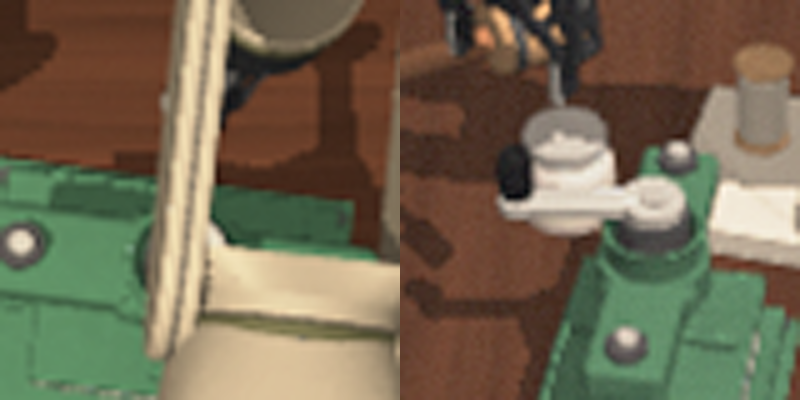

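In the side view the knob top (crop ≈(516,148)) is about 3.5 px lower than the −11° yaw would put it. I'll measure the actual yaw.

Run:
```python
from h import *
for k,u0,v0 in (("3",226,157),("4",217,142)):
    p=np.load(f"side{k}.npz")["p"];v,u=np.mgrid[:384,:512]
    m=((p.max(-1)<55)&(abs(u-u0)<7)&(abs(v-v0)<11)).astype(np.uint8)
    n,l,s,c=cv2.connectedComponentsWithStats(m);i=1+np.argmax(s[1:,4]);print("knob",c[i],s[i])
    K=ray("side",*c[i],.188+.073); print(K,"yaw",np.degrees(np.arctan2(*(K[:2]-AX)[::-1])),"r",np.hypot(*(K[:2]-AX)))
    m=((p.min(-1)>140)&(np.hypot(u-u0-30,v-v0-8)<33)).astype(np.uint8)
    for yaw in(56,-11,-5,0): 
        a=np.radians(yaw);print(yaw,np.round(proj("side",(*(AX+.1*np.array([np.cos(a),np.sin(a)])),.261)),1),end=" ")
    print("hub top pred",proj("side",(*AX,.24)))
```

```text
knob [226.23809524 159.22222222] [223 154   7  11  63]
[0.6133628  0.08892321 0.261     ] yaw 56.043633226903765 r 0.10395062254770593
56 [226.9 158.6] -11 [217.6 140.2] -5 [216.9 142. ] 0 [216.6 143.5] hub top pred (np.float64(244.00291630166186), np.float64(148.57389095445285))
knob [216.24615385 144.03076923] [213 139   7  11  65]
[0.6563002  0.00592116 0.261     ] yaw 1.8266905156840783 r 0.10105155139396324
56 [226.9 158.6] -11 [217.6 140.2] -5 [216.9 142. ] 0 [216.6 143.5] hub top pred (np.float64(244.00291630166186), np.float64(148.57389095445285))
```

Run:
```python
from h import *
go((.6553,.0035,.330),-90)
f=np.load("top4.npz");p,d=f["p"],f["d"];W=cloud("top",p,d)
y=np.radians(-7.6);c,s=np.cos(y),np.sin(y);q=W[...,:2]-AX;lx=q[...,0]*c+q[...,1]*s;ly=-q[...,0]*s+q[...,1]*c
z=W[...,2]
print("platen top z:",[ (x,np.round(np.nanpercentile(z[(abs(lx-x)<.005)&(abs(ly-yy)<.02)&(z<.15)],[10,50,90]),4)) for x in(-.06,-.05) for yy in(.03,.05,.07)])
```

```text
units [ 0.77 -0.54  0.06] turn 6.99 | yaw -34.1 pos [ 0.6556 -0.02    0.3316] F [ 0.7 -0.1  1. ] j6 0.49 t 15.45
platen top z: [(-0.06, array([0.0938, 0.0979, 0.1032])), (-0.06, array([0.0929, 0.0986, 0.1037])), (-0.06, array([0.0919, 0.098 , 0.1027])), (-0.05, array([0.0908, 0.0978, 0.1028])), (-0.05, array([0.0908, 0.0975, 0.1031])), (-0.05, array([0.092 , 0.0973, 0.1011]))]
```

The platen top is now at 0.098, so it has landed on the pack. I'll turn the tool, regrip the knob tangentially and check that it's firm.

>>> {"method": "apply_moves", "body": {
  "deltas": [
    [1, 0.77, -0.54, 0, 1],
    [1, 0.77, -0.54, 0, 2],
    [1, 0.77, -0.54, 0, 3],
    [1, 0.77, -0.54, 0, 4],
    [1, 0.77, -0.54, 0, 5],
    [1, 0.77, -0.54, 0, 6],
    [1, 0.77, -0.54, 0, 7],
    [1, 0.77, -0.54, 0, 7]
  ]
}}

```text
time_s: 16.25
tool_pos: [0.6535, 0.0038, 0.3258]
ee_rot: [0.0, 1.0, -0.002, -0.001]
contact_force: [1.0, 0.0, -0.1]
gripper_width: 0.0852
grip_force: 0.0
```

>>> {"method": "apply_moves", "body": {
  "deltas": [
    [1, 0, 0, 0.8, 0],
    [1, 0, 0, 1.6, 0],
    [1, 0, 0, 2.3, 0],
    [1, 0, 0, 2.6, 0],
    [0, 0, 0, 2.6, 0],
    [0, 0, 0, 2.6, 0],
    [0, 0, 0, 2.6, 0],
    [0, 0, 0, 2.6, 0]
  ]
}}

```text
time_s: 17.05
tool_pos: [0.6543, 0.004, 0.2636]
ee_rot: [0.0, 1.0, -0.0, 0.001]
contact_force: [0.1, 0.6, 1.3]
gripper_width: 0.0282
grip_force: 0.5
```

```bash
python3 -c "
from h import *
go((.6553,.0035,.264),-90);circ_rows(3,5)"
```

```text
units [ 0.04  0.02 -0.01] turn -0.0 | yaw -90.0 pos [0.6543 0.004  0.2636] F [0.1 0.6 1.3] j6 1.5 t 17.05
crank yaw 0.8 r 99.0 z 0.2636 F [0.1 0.6 1.3] tz -0.04 w 0.0282 t 17.05
tangential 0.6 radial 0.1
[0.04 0.21]
[0.02 0.42]
[-0.    0.63]
[-0.04  0.83]
[-0.08  1.04]
```

>>> {"method": "apply_moves", "body": {
  "deltas": [
    [0, 0, 0, 0, 0],
    [0, 0.03, 0.2, 0, 0],
    [0, 0.02, 0.3, 0, 0],
    [0, 0.02, 0.3, 0, 0]
  ]
}}

```text
time_s: 17.45
tool_pos: [0.6547, -0.002, 0.2631]
ee_rot: [-0.001, 1.0, 0.0, 0.001]
contact_force: [-0.4, 7.2, 3.0]
gripper_width: 0.0267
grip_force: 59.2
```

```bash
python3 -c "
from h import *
circ_rows(2,5)"
```

```text
crank yaw -2.7 r 99.5 z 0.2631 F [-0.4  7.2  3. ] tz 0.01 w 0.0267 t 17.45
tangential 7.2 radial -0.8
[0.01 0.14]
[-0.    0.28]
[-0.02  0.42]
[-0.04  0.56]
[-0.07  0.69]
```

>>> {"method": "apply_moves", "body": {
  "deltas": [
    [0, 0, 0.1, 0, 0],
    [0, 0, 0.2, 0, 0],
    [0, 0, 0.2, 0, 0]
  ]
}}

```text
time_s: 17.75
tool_pos: [0.6545, -0.0058, 0.2631]
ee_rot: [-0.002, 1.0, 0.001, 0.0]
contact_force: [0.6, 9.6, 3.4]
gripper_width: 0.0265
grip_force: 59.4
```

```bash
python3 -c "
from h import *
circ_rows(2,5)"
```

```text
crank yaw -4.9 r 99.5 z 0.2631 F [0.6 9.6 3.4] tz 0.0 w 0.0265 t 17.75
tangential 9.6 radial -0.3
[0.   0.14]
[-0.01  0.28]
[-0.04  0.42]
[-0.07  0.55]
[-0.1   0.69]
```

>>> {"method": "apply_moves", "body": {
  "deltas": [
    [0, 0, 0.14, 0, 0],
    [0, -0.01, 0.28, 0, 0],
    [0, -0.01, 0.28, 0, 0]
  ]
}}

```text
time_s: 18.05
tool_pos: [0.6539, -0.0114, 0.2628]
ee_rot: [-0.003, 1.0, 0.001, 0.0]
contact_force: [-1.8, 16.9, 3.7]
gripper_width: 0.0266
grip_force: 59.6
```

```bash
python3 -c "
from h import *
circ_rows(2,5)"
```

```text
crank yaw -8.2 r 99.7 z 0.2628 F [-1.8 16.9  3.7] tz 0.06 w 0.0266 t 18.05
tangential 16.4 radial -4.2
[-0.01  0.14]
[-0.04  0.28]
[-0.07  0.41]
[-0.1   0.55]
[-0.15  0.68]
```

>>> {"method": "apply_moves", "body": {
  "deltas": [
    [0, -0.02, 0.14, 0, 0],
    [0, -0.02, 0.14, 0, 0],
    [0, -0.02, 0.14, 0, 0],
    [0, -0.02, 0.14, 0, 0]
  ]
}}

```text
time_s: 18.45
tool_pos: [0.6536, -0.0141, 0.2629]
ee_rot: [-0.004, 1.0, 0.001, 0.0]
contact_force: [0.4, 19.4, 3.4]
gripper_width: 0.0266
grip_force: 59.7
```

```bash
python3 -c "
from h import *
circ_rows(2,1)"
```

```text
crank yaw -9.7 r 99.7 z 0.2629 F [ 0.4 19.4  3.4] tz 0.01 w 0.0266 t 18.45
tangential 19.2 radial -2.8
[-0.01  0.14]
```

It holds 19 N at the knob, so the platen is firm. I'll ease off to near zero load before releasing.

>>> {"method": "apply_moves", "body": {
  "deltas": [
    [0, 0, -0.15, 0, 0],
    [0, 0, -0.3, 0, 0],
    [0, 0, -0.3, 0, 0]
  ]
}}

```text
time_s: 18.75
tool_pos: [0.6541, -0.0092, 0.2631]
ee_rot: [-0.002, 1.0, 0.0, 0.001]
contact_force: [1.6, 7.7, 2.7]
gripper_width: 0.0266
grip_force: 59.8
```

```bash
python3 -c "
from h import *
circ_rows(2,1)"
```

```text
crank yaw -6.9 r 99.5 z 0.2631 F [1.6 7.7 2.7] tz 0.04 w 0.0266 t 18.75
tangential 7.8 radial 0.6
[0.   0.14]
```

>>> {"method": "apply_moves", "body": {
  "deltas": [
    [0, 0, -0.15, 0, 0],
    [0, 0, -0.15, 0, 0],
    [1, 0, -0.15, 0, 0],
    [1, 0, -0.15, 0, 0],
    [1, 0, -0.15, 0, 0],
    [1, 0, -0.15, -0.6, 0],
    [1, 0, -0.15, -1.8, 0],
    [1, 0, -0.15, -2.8, 0]
  ]
}}

```text
time_s: 19.55
tool_pos: [0.6534, -0.008, 0.3345]
ee_rot: [0.0, 1.0, -0.001, 0.0]
contact_force: [0.1, 0.0, 0.8]
gripper_width: 0.0852
grip_force: 0.0
```

Run:
```python
from h import *
p,d=vision.get_image("side");v,u=np.mgrid[:384,:512]
m=((p.max(-1)<55)&(abs(u-217)<7)&(abs(v-143)<11)).astype(np.uint8)
n,l,s,c=cv2.connectedComponentsWithStats(m);i=1+np.argmax(s[1:,4]);K=ray("side",*c[i],.261);yaw=np.degrees(np.arctan2(*(K[:2]-AX)[::-1]));print(c[i],s[i],"yaw",yaw)
for y in(-6,-3,0): a=np.radians(y);print(y);go((*(AX+.051*np.array([np.cos(a),np.sin(a)])),.330),y-90)
```

```text
[216.17647059 143.80882353] [213 139   7  11  68] yaw 1.1033428095915685
-6
units [-1.95 -0.22  0.4 ] turn 0.74 | yaw -90.1 pos [ 0.6548 -0.0082  0.3404] F [-0.2  0.3  3.9] j6 1.48 t 19.6
-3
units [-1.94 -0.33  0.4 ] turn 0.37 | yaw -90.1 pos [ 0.6548 -0.0082  0.3404] F [-0.2  0.3  3.9] j6 1.48 t 19.6
0
units [-1.94 -0.43  0.4 ] turn -0.01 | yaw -90.1 pos [ 0.6548 -0.0082  0.3404] F [-0.2  0.3  3.9] j6 1.48 t 19.6
```

>>> {"method": "apply_moves", "body": {
  "deltas": [
    [1, -1, -0.2, 0, 0],
    [1, -1.94, -0.43, 0, 0],
    [1, -1.94, -0.43, 0.8, 0],
    [1, -1.94, -0.43, 1.5, 0],
    [1, -1.94, -0.43, 1.5, 0]
  ]
}}

```text
time_s: 20.1
tool_pos: [0.6038, 0.003, 0.293]
ee_rot: [-0.0, 1.0, -0.001, -0.002]
contact_force: [-0.0, 0.6, 0.2]
gripper_width: 0.0856
grip_force: 0.0
```

```bash
python3 -c "
from h import *
go((.6063,.0027,.2375),-90)"
```

```text
units [0.11 0.01 2.22] turn -0.01 | yaw -90.1 pos [0.6038 0.003  0.293 ] F [-0.   0.6  0.2] j6 1.49 t 20.1
```

>>> {"method": "apply_moves", "body": {
  "deltas": [
    [1, 0.06, 0, 1, 0],
    [1, 0.06, 0, 1.8, 0],
    [1, 0.06, 0, 2.2, 0],
    [1, 0.06, 0, 2.2, 0],
    [0, 0.06, 0, 2.2, 0],
    [0, 0.06, 0, 2.2, 0],
    [0, 0.06, 0, 2.2, 0],
    [0, 0.06, 0, 2.2, 0]
  ]
}}

```text
time_s: 20.9
tool_pos: [0.6069, 0.003, 0.2407]
ee_rot: [0.0, 1.0, -0.001, 0.001]
contact_force: [-0.6, -0.3, -0.5]
gripper_width: 0.028
grip_force: 0.0
```

>>> {"method": "apply_moves", "body": {
  "deltas": [
    [0, 0, 0, 0, 0],
    [0, 0, 0, 0, 0]
  ]
}}

```text
time_s: 21.1
tool_pos: [0.6071, 0.0037, 0.2409]
ee_rot: [-0.0, 1.0, -0.0, 0.001]
contact_force: [0.6, 4.9, 4.3]
gripper_width: 0.0225
grip_force: 61.2
```

```bash
python3 -c "
from h import *
go((.6063,.0027,.2375),-90);print(state()[0]['torque'],state()[0]['gripper_width'])"
```

```text
units [-0.03  0.04  0.13] turn -0.01 | yaw -90.0 pos [0.6071 0.0037 0.2409] F [0.6 4.9 4.3] j6 1.49 t 21.1
[ 0.73118913 -0.12731006 -0.09651872] 0.022520294507878284
```

>>> {"method": "apply_moves", "body": {
  "deltas": [
    [0, 0, 0, -0.1, 0],
    [0, 0, 0, -0.2, 0],
    [0, 0, 0, -0.3, 0],
    [0, 0, 0, -0.4, 0],
    [0, 0, 0, -0.4, 0]
  ]
}}

```text
time_s: 21.6
tool_pos: [0.6061, 0.0036, 0.2482]
ee_rot: [-0.0, 1.0, -0.0, -0.001]
contact_force: [2.6, 4.4, -6.0]
gripper_width: 0.0223
grip_force: 59.8
```

```bash
python3 -c "
from h import *
go((.6063,.0027,.2375),-90);print(state()[0]['torque'],state()[0]['gripper_width'])"
```

```text
units [0.01 0.04 0.43] turn -0.01 | yaw -90.0 pos [0.6061 0.0036 0.2482] F [ 2.6  4.4 -6. ] j6 1.49 t 21.6
[ 0.95353604 -0.83603802 -0.18523318] 0.022253146599414936
```

It's coming up freely, with only its own weight on the gripper. Continuing until it's clear.

>>> {"method": "apply_moves", "body": {
  "deltas": [
    [0, 0, 0, -0.2, 0],
    [0, 0, 0, -0.4, 0],
    [0, 0, 0, -0.6, 0],
    [0, 0, 0, -0.9, 0],
    [0, 0, 0, -1.4, 0],
    [0, 0, 0, -2, 0],
    [0, 0, 0, -2.7, 0],
    [0, 0, 0, -2.7, 0]
  ]
}}

```text
time_s: 22.4
tool_pos: [0.608, 0.0029, 0.3221]
ee_rot: [0.0, 1.0, -0.001, 0.003]
contact_force: [0.2, -0.2, -4.6]
gripper_width: 0.0222
grip_force: 59.9
```

Run:
```python
from h import *
s,R,y=state();print(s["torque"],s["gripper_width"])
print("via");go((.50,.25,.315),-45)
# place: crank yaw 85.5, hub back at (.4502,.345): TCP 51 mm along the arm
a=np.radians(85.5);go((.4502+.051*np.cos(a),.345+.051*np.sin(a),.12),-4.5)
p,d=vision.get_image("side");u,v=map(int,proj("side",(.58,0,.25)));cv2.imwrite("pics/p5.png",cv2.resize(p[v-50:v+50,u-50:u+50,::-1],None,fx=5,fy=5,interpolation=2))
```

```text
[-0.06834803 -0.28617292  0.00246843] 0.02223823429149406
via
units [-4.33 -9.88  0.25] turn -5.63 | yaw -90.1 pos [0.608  0.0029 0.3221] F [ 0.2 -0.2 -4.6] j6 1.49 t 22.4
units [ -6.23 -15.72   8.03] turn -10.7 | yaw -90.1 pos [0.608  0.0029 0.3221] F [ 0.2 -0.2 -4.6] j6 1.49 t 22.4
```

View pics/p5.png

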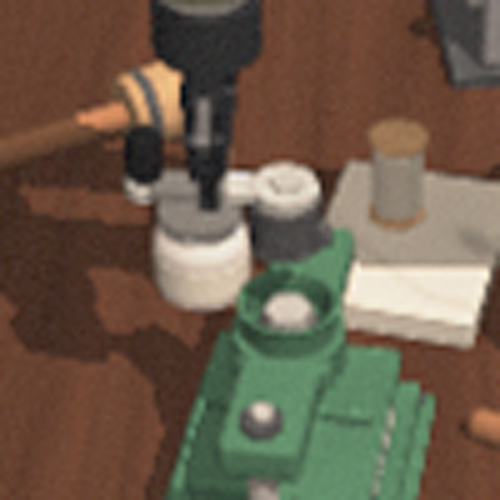

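The crank hangs level and clear of the collar (crop ≈(288,190)), and the hex is bare. I'll carry it back towards the mat.

>>> {"method": "apply_moves", "body": {
  "deltas": [
    [0, -0.4, -1, 0, -0.7],
    [0, -0.9, -2.2, 0, -1.4],
    [0, -1.5, -3.5, 0, -2.1],
    [0, -2.1, -4.9, 0, -2.8],
    [0, -2.7, -6.3, 0, -3.5],
    [0, -3.3, -7.7, 0, -4.2],
    [0, -3.9, -9, 0, -4.9],
    [0, -4.3, -9.9, 0, -5.6]
  ]
}}

```text
time_s: 23.25
tool_pos: [0.4977, 0.2527, 0.3165]
ee_rot: [-0.0, 0.924, 0.383, -0.001]
contact_force: [0.0, -0.4, -6.9]
gripper_width: 0.0221
grip_force: 60.1
```

Run:
```python
from h import *
a=np.radians(85.5);go((.4502+.051*np.cos(a),.345+.051*np.sin(a),.12),-4.5)
```

```text
units [ 2.83 -5.27  7.86] turn -5.06 | yaw -45.0 pos [0.4977 0.2527 0.3165] F [ 0.  -0.4 -6.9] j6 1.16 t 23.25
```

>>> {"method": "apply_moves", "body": {
  "deltas": [
    [0, 0.5, -0.9, 0.3, -0.7],
    [0, 1.0, -1.9, 1, -1.4],
    [0, 1.5, -2.9, 2.2, -2.1],
    [0, 2.0, -3.8, 3.6, -2.8],
    [0, 2.4, -4.6, 5, -3.5],
    [0, 2.83, -5.27, 6.4, -4.2],
    [0, 2.83, -5.27, 7.4, -4.9],
    [0, 2.83, -5.27, 7.8, -5.06]
  ]
}}

```text
time_s: 24.05
tool_pos: [0.4541, 0.3929, 0.1176]
ee_rot: [-0.0, 0.735, 0.678, -0.004]
contact_force: [-0.6, -1.0, -6.0]
gripper_width: 0.0224
grip_force: 60.1
```

>>> {"method": "apply_moves", "body": {
  "deltas": [
    [0, 0, 0, 0, 0],
    [0, 0, 0, 0.5, 0],
    [0, 0, 0, 1, 0],
    [0, 0, 0, 1.5, 0],
    [0, 0, 0, 1.9, 0],
    [0, 0, 0, 1.9, 0]
  ]
}}

```text
time_s: 24.65
tool_pos: [0.4556, 0.393, 0.0724]
ee_rot: [-0.0, 0.736, 0.677, -0.002]
contact_force: [-0.1, -0.9, -6.6]
gripper_width: 0.0226
grip_force: 60.1
```

Run:
```python
from h import *
a=np.radians(85.5);go((.4502+.051*np.cos(a),.345+.051*np.sin(a),.057),-4.5)
p,d=vision.get_image("side");u,v=map(int,proj("side",(.45,.36,.05)));cv2.imwrite("pics/p6.png",cv2.resize(p[v-50:v+50,u-50:u+50,::-1],None,fx=5,fy=5,interpolation=2))
```

```text
units [ 0.11 -0.06  0.61] turn -0.04 | yaw -4.8 pos [0.4556 0.393  0.0724] F [-0.1 -0.9 -6.6] j6 0.71 t 24.65
```

Lowering gently onto the mat.

>>> {"method": "apply_moves", "body": {
  "deltas": [
    [0, 0.1, -0.05, 0.15, 0],
    [0, 0.1, -0.05, 0.3, 0],
    [0, 0.1, -0.05, 0.4, 0],
    [0, 0.1, -0.05, 0.5, 0],
    [0, 0.1, -0.05, 0.57, 0],
    [0, 0.1, -0.05, 0.6, 0],
    [0, 0.1, -0.05, 0.6, 0]
  ]
}}

```text
time_s: 25.4
tool_pos: [0.4557, 0.3966, 0.0597]
ee_rot: [-0.0, 0.736, 0.677, -0.0]
contact_force: [0.4, -0.3, -5.6]
gripper_width: 0.0224
grip_force: 60.2
```

Run:
```python
from h import *
go((.4542,.3958,.057),-4.5);print(state()[0]["torque"])
```

```text
units [-0.04 -0.06  0.11] turn -0.04 | yaw -4.8 pos [0.4557 0.3966 0.0597] F [ 0.4 -0.3 -5.6] j6 0.71 t 25.4
[ 0.19635636 -0.04385019  0.05580932]
```

>>> {"method": "apply_moves", "body": {
  "deltas": [
    [0, 0, 0, 0.05, 0],
    [0, 0, 0, 0.1, 0],
    [0, 0, 0, 0.13, 0],
    [0, 0, 0, 0.13, 0]
  ]
}}

```text
time_s: 25.8
tool_pos: [0.4561, 0.397, 0.0572]
ee_rot: [-0.0, 0.736, 0.677, 0.0]
contact_force: [-1.6, 1.5, -0.8]
gripper_width: 0.022
grip_force: 61.0
```

>>> {"method": "apply_moves", "body": {
  "deltas": [
    [0, 0, 0, 0.03, 0],
    [0, 0, 0, 0.03, 0],
    [1, 0, 0, 0.03, 0],
    [1, 0, 0, 0.03, 0],
    [1, 0, 0, 0.03, 0],
    [1, 0, 0, 0.03, 0],
    [1, 0, 0, -0.6, 0],
    [1, 0, 0, -2, 0]
  ]
}}

```text
time_s: 26.6
tool_pos: [0.4536, 0.395, 0.1042]
ee_rot: [-0.0, 0.736, 0.677, -0.003]
contact_force: [0.9, 0.1, 0.0]
gripper_width: 0.0853
grip_force: 0.0
```

>>> {"method": "apply_moves", "body": {
  "deltas": [
    [1, 0, 0, -1.5, 0],
    [1, 0, 0, -3.5, 0],
    [1, 0, 0, -5.5, 0],
    [1, -1, 2, -6, 0],
    [1, -2, 4, -6, 0],
    [1, -2, 4, -6, 0]
  ]
}}

```text
time_s: 27.2
tool_pos: [0.5551, 0.3357, 0.2592]
ee_rot: [0.001, 0.737, 0.676, 0.002]
contact_force: [-0.2, -1.0, -0.8]
gripper_width: 0.0856
grip_force: 0.0
```

Run:
```python
from h import *
o=[]
for n,X in (("side",(.45,.36,.05)),("side",(.56,0,.15)),("top",(.45,.36,.05))):
    p,d=vision.get_image(n);u,v=map(int,proj(n,X));o.append(cv2.resize(p[v-50:v+50,u-26:u+26,::-1],None,fx=5,fy=5,interpolation=2)) 
    if n=="side":
        W=cloud(n,p,d);z=W[...,2];h=np.hypot(W[...,0]-.455,W[...,1]-.41);m=(z>.07)&(z<.11)&(np.hypot(W[...,0]-.457,W[...,1]-.445)<.035);print("knob z max",np.percentile(z[m],95) if m.any() else None,np.median(W[m],0))
cv2.imwrite("pics/p7.png",np.hstack(o));print(monitor.sense()["contact_force"])
```

```text
knob z max 0.0961933611130407 [0.45934537 0.45267572 0.09047705]
knob z max 0.09641196757335482 [0.46055779 0.45361713 0.09036552]
[-0.01632977  0.2195631  -0.15785935]
```

View pics/p7.png

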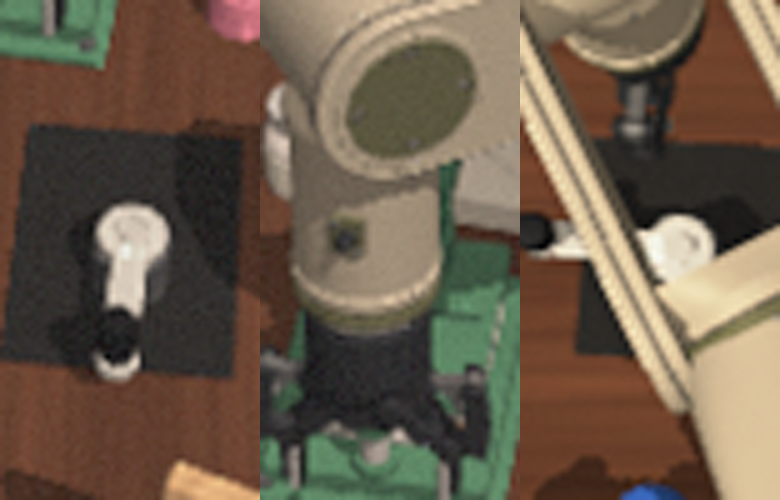

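The crank stands on its hub on the mat as before (hub crop ≈(130,230), knob top at z 0.096), and the arm is clear. Handing in.

```bash
python3 -c "
from cell import job_done
print(job_done())"
```

```text
the job is handed in; nothing more can be done
None
```

The job is handed in: I wound the platen down firm (about 19 N held at the knob), then took the crank off and stood it back on its hub on the mat at 27 s. When released, the crank eased back about 10°. I didn't take a final picture of the work or the bystanders, and the hand-in returned no result.

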